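Find and seat the rocking cover of an ingredient station

TASK

One of the four steel covers on the ingredient station is not seated. With closed fingertips, press lightly on the edge of the covers, one after another, until you find the one that rocks, keeping it tipped for about half a second; then press down on its knob until it is fully home and flush, like the others. Lift nothing, do not press brutally hard, and leave everything else where it stands.

Things in the scene. Friction and masses are not known exactly. Their poses are not given: they have to be found in the camera images.
- station: fixed steel box, 160 (its x) by 580 (its y) by 90 mm high, turned up to 0.2 rad. Origin: centre of its underside, on the table; z up; its -x side faces the robot. In its top four square recesses, 100 mm wide, 9 mm deep, in a row at its y = -202.5, -67.5, 67.5, 202.5 mm (x = 0), each with a 10 mm ledge round its floor.
- cover_a: loose steel cover in the first recess (robot's right, station y = -202.5 mm): plate 96 x 96 x 9 mm, 0.2 to 0.32 kg, black knob 24 mm across, 16 mm tall on its middle. Origin: centre of the plate's underside; z up through the knob. All four covers are alike; any one may be the unseated one. Fully home: plate top flush with the station, 90 mm above the table (knob top 106, origin 81).
- cover_b: same cover, second recess (y = -67.5 mm). The unseated cover, whichever it is, stands level, 5 mm proud, on a stiff post 20 mm across under its middle. 1 to 3 N near the middle of a side, 35 to 40 mm from its centre, tips that side down to the ledge (about 0.1 rad); let go, it rocks back. Seated covers do not give.
- cover_c: same cover, third recess (y = 67.5 mm). To seat the unseated cover, about 7 to 12 N straight down on its knob pushes the post down for good, until the plate lies on the ledge.
- cover_d: same cover, fourth recess (robot's left, y = 202.5 mm).
- shaker_1: small glass shaker with a steel cap, 28 mm across, 46 mm tall, standing on the station in one of the 35 mm strips between two recesses; origin under its centre; leave alone
- shaker_2: the same shaker again, standing in another strip between two recesses; leave alone
- jar: closed glass jar, 68 mm across, 100 mm tall, on the table beyond the station; origin under its centre; leave alone
- bottle: white plastic bottle, 56 mm across, 170 mm tall, on the table beyond the station; origin under its centre; leave alone
- ramekin: white china pot, 80 mm across, 42 mm tall, on the table between robot and station, to the left; leave alone
- spoon: steel spoon 200 mm long lying on the table between robot and station, to the right; leave alone
- mug: blue mug, 80 mm across, 90 mm tall, on the table beyond the station; leave alone
Not all that is in view belongs to the job. Leave any blue look-alike of the cover_d alone. Leave any blue look-alike of the cover_c alone.

How it is judged:
By the outcome, as a careful person would: the job done as asked, in the order asked, and still so for the second after the job is handed in, with the robot touching nothing.
It also fails if it takes over 64 s, if anything falls off the work surface, if the arm or the gripper's body presses on something with over 40 N, if the wrist force passes 120 N, or if a joint passes its speed limit or range.

ROBOT

A 6-joint arm with a two-finger parallel gripper is mounted at the origin on the work surface. World frame = base frame: x ahead of the robot, y to its left, z up, the work surface at z = 0. Lengths are in m, angles in degrees, forces in N, time in s.
With the tool pointing down it reaches from about 0.35 to 0.8 m from the base axis. Payload 7.3 kg.
Tool frame: the origin (TCP) lies at the very end of the fingers, on their centre line; the grasp point (between the pads) lies env.grasp_offset behind it (env.grasp_offset is the distance from the TCP to the grasp point, in m); x points along the fingers, z is the direction in which the jaws open and shut, and the axes are right-handed (so a half turn about x gives the same grasp; the last joint's range is limited). The gripper opens to 85 mm and grips with 20 to 120 N. Pads are 22 mm wide; open, the fingers measure 114 mm over their backs; the gripper's body (76 mm by 85 mm) begins 54 mm behind the grasp point. The pads swing forward as they close: fully open they stand 13 mm farther back than shut.
Start: joints at [57.41, 19.595, 87.324, -0, 73.075, -8.365], TCP at [0.215, 0.479, 0.231] pointing down, gripper open.
Joint ranges: [-145.02, 145.02], [-44.19, 115.74], [2.07, 154.8], [-57.11, 237.11], [16.16, 152.29], [-177.93, 177.93]. Speed limits (degrees/s): [147.25, 147.25, 180, 180, 180, 180].

INTERFACE

Orientations are given as [roll, pitch, yaw] about the fixed x, y, z axes, in that order (R = Rz(yaw) Ry(pitch) Rx(roll)).
In Python, from plant import env gives the robot as it stands. The module is installed in compiled form; this text tells all that it offers.
- The arm moves only by the shell command python3 -m creep 'ROWS' [FORCE]. ROWS is JSON, a list of rows, each an object of numbers: "tx", "ty", "tz": the shift along the tool's x, y, z as a fraction of full scale; "ax", "ay", "az": the turn, a rotation vector about the tool's x, y, z as a fraction of full scale; "hand": the closure, from 0 (fully open) to 1 (shut). A call has exactly 10 rows; each row is the pose to reach, as a shift and turn from the pose measured when the call began, along the tool's axes at that moment, turning the shorter way round; what a row does not reach only later rows make up. Full scale, the value 1, is 500 mm for a shift and 180 degrees for a turn. A row lasts 1/12 s, in which the tool goes at most 41.7 mm and 7.16 degrees, less where a joint would pass 70% of its speed; a pose out of reach is approached as far as the arm can. A call with a number of a shift or a turn outside -1 to 1 is refused whole. A call with a gripper value outside its range is refused whole. The fingers move at their own pace and stop on an object; FORCE is the grip in N (left out, the last holds). Time passes only in rows, so rows that repeat a pose let the fingers close, or fill a call up. It gives the time, the measured TCP pose, the force and the opening at its end, in the units of the state.
- env.read_state(): the state, without advancing time (a new reading comes with each control period).
- env.grab_frame(name): name is "side" or "top" or "wrist"; returns a dict with "pixels" (420x560x3 uint8, red, green, blue), "camera_matrix" (3x3 intrinsics, pixels), "R" (3x3) and "t" (3): a world point X has camera coordinates R X + t. Camera axes: x right, y down, z forward; pixel columns grow to the right and rows downward; lengths in m; the calibration is good to about 2 mm. A picture is of the moment at which its call begins. There is no depth.
- env.job_done(): hands the job in, once; it reports no verdict.
The state is a dict: "clock": time; "joint_pos": joint angles; "joint_vel": joint speeds; "joint_efforts": joint torques, N m; "tcp_pos": TCP position; "eef_rot": TCP orientation; "ft_force": force on the tool from outside, world axes, zero at the start; "moment": the same for the moment, N m; "grip_width": finger opening in m.
Only numpy, scipy, OpenCV 4.12 (cv2) and the standard library are available. Lean on these libraries where they do the work, as an engineer would, in place of code of your own. Each camera call takes 0.05 s, during which the arm holds its last target.

## Working session

There is one attempt and no reset: what is moved stays moved. The work goes in short steps, Python scripts to look and compute and a shell command to move; the robot and the scene stay as the last step left them, time stands still between calls to the robot, and variables do not carry over. Pictures are saved under pics/ and viewed, and the job is handed in when it is done.

```bash
mkdir -p pics
cat > h.py <<'E'
from plant import env
import numpy as np, cv2
def snap(n,f):
    d=env.grab_frame(n); cv2.imwrite('pics/'+f,cv2.cvtColor(d['pixels'],cv2.COLOR_RGB2BGR)); np.savez('pics/'+f[:-4]+'.npz',**d); return d
def ray(d,u,v,z):
    K,R,t=[np.asarray(d[k]) for k in('camera_matrix','R','t')]
    c=-R.T@t; w=R.T@np.linalg.inv(K)@[u,v,1]; return c+w*(z-c[2])/w[2]
def proj(d,X):
    K,R,t=[np.asarray(d[k]) for k in('camera_matrix','R','t')]
    p=K@(R@np.asarray(X)+t); return p[:2]/p[2]
E
python3 - <<'E'
from h import *
for n in('top','side','wrist'): 
    d=snap(n,n+'0.png'); print(n,-d['R'].T@d['t'])
s=env.read_state(); print(s); print(env.grasp_offset)
E
```

```text
top [0.356504   0.01407498 1.6037682 ]
side [ 0.33944841 -0.77814938  0.5661709 ]
wrist [0.15669977 0.50696701 0.37399433]
{'clock': 0.15, 'joint_pos': array([ 5.74079445e+01,  1.96263579e+01,  8.73643790e+01, -5.49398103e-04,
        7.30734137e+01, -8.36661659e+00]), 'joint_vel': array([ 0.07620116, -0.07800133, -0.15757419, -0.09101198,  0.01774166,
        0.04488997]), 'joint_efforts': array([ 1.08339122e-03, -4.33907461e+01, -2.46147680e+01, -3.27382322e-04,
        5.76887411e-03,  1.57324479e-06]), 'tcp_pos': array([0.21525782, 0.47852181, 0.23079554]), 'eef_rot': array([ 172.10264818,   89.93584736, -122.12263049]), 'ft_force': array([ 0.25374094, -0.19491583, -0.10968339]), 'moment': array([-0.03830836, -0.00428053,  0.02351235]), 'grip_width': 0.08532368085806202}
0.0187
```

View pics/top0.png

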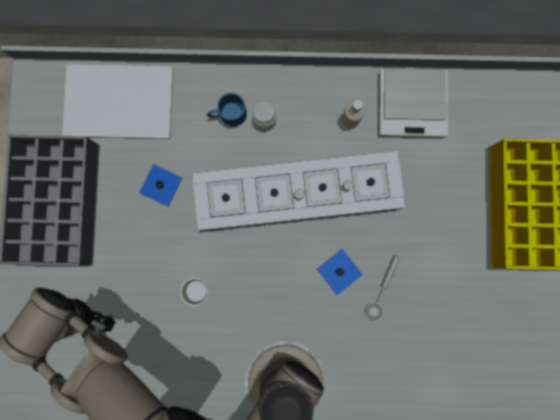

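View pics/side0.png

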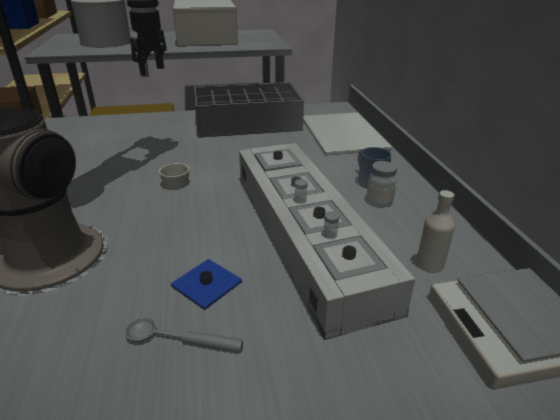

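The top view shows four knobs at about (371,182) a, (323,187) b, (275,193) c and (226,198) d. The shakers are at (348,185) and (299,195). The blue look-alikes lie on the table at (160,185) and (340,272), so I'll leave those alone.

Run:
```python
from h import *
d=dict(np.load('pics/top0.npz')); im=d['pixels']
g=im.max(2).astype(np.uint8)
m=((g<60)*255).astype(np.uint8); m[:145]=0; m[235:]=0; m[:,:190]=0; m[:,410:]=0
n,l,s,c=cv2.connectedComponentsWithStats(m)
P=[]
for i in range(1,n):
    if 15<s[i,4]<300: 
        p=ray(d,*c[i],.104); print(c[i],s[i,4],p); P.append(p)
P=np.array(sorted(P,key=lambda p:p[1]))
print(np.diff(P,axis=0),np.linalg.norm(np.diff(P,axis=0),axis=1))
v=P[-1]-P[0];print('yaw',np.degrees(np.arctan2(-v[0],v[1])),'centre',P.mean(0))
# shakers
c=im[140:235,185:415]; cv2.imwrite('pics/topcrop.png',cv2.cvtColor(cv2.resize(c,None,fx=3.4,fy=3.4,interpolation=cv2.INTER_CUBIC),cv2.COLOR_RGB2BGR))
ds=dict(np.load('pics/side0.npz'));c=ds['pixels'][135:335,220:420]
cv2.imwrite('pics/sidecrop.png',cv2.cvtColor(cv2.resize(c,None,fx=3,fy=3,interpolation=cv2.INTER_CUBIC),cv2.COLOR_RGB2BGR))
```

```text
[370.34615385 181.65384615] 26 [ 0.57103697 -0.22420578  0.104     ]
[322. 187.] 23 [ 0.55306763 -0.09047356  0.104     ]
[273.91304348 192.2173913 ] 23 [0.53550216 0.04233523 0.104     ]
[225.34615385 197.34615385] 26 [0.51818046 0.17627199 0.104     ]
[[-0.01796933  0.13373222  0.        ]
 [-0.01756547  0.1328088   0.        ]
 [-0.0173217   0.13393676  0.        ]] [0.13493407 0.13396538 0.1350522 ]
yaw 7.518647814270549 centre [ 0.54444681 -0.02401803  0.104     ]
```

```bash
ls pics
```

```text
side0.npz
side0.png
sidecrop.png
top0.npz
top0.png
topcrop.png
wrist0.npz
wrist0.png
```

View pics/topcrop.png

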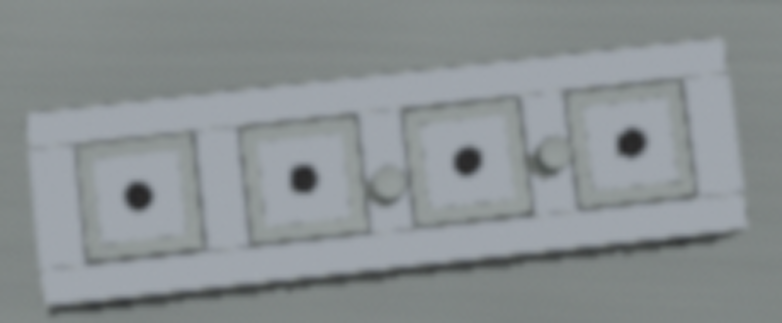

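View pics/sidecrop.png

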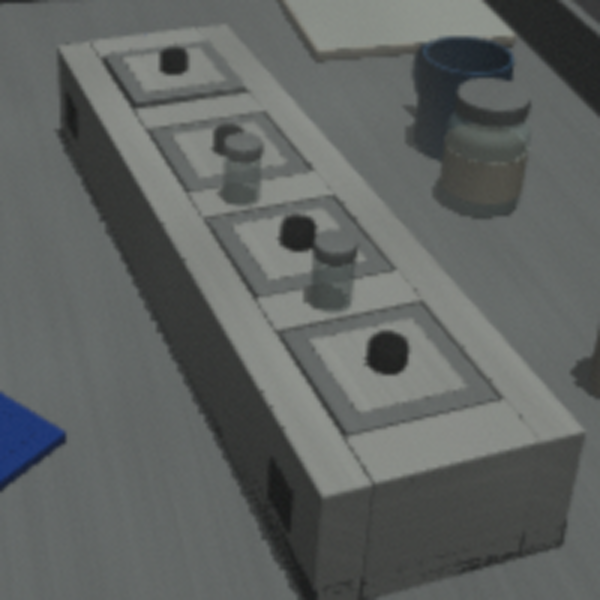

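```bash
cat >> h.py <<'E'
from scipy.spatial.transform import Rotation as Ro
C=np.array([.5444,-.0240,0]); YAW=np.radians(7.52)
Rs=Ro.from_euler('z',YAW).as_matrix()
YS=dict(a=-.2025,b=-.0675,c=.0675,d=.2025)
def go(sx,sy,z,tilt=10,sgn=1,show=True):
    s=env.read_state(); R0=Ro.from_euler('xyz',s['eef_rot'],degrees=True).as_matrix()
    t=np.radians(tilt); x=Rs@[np.sin(t),0,-np.cos(t)]; zz=Rs@[0,sgn,0.]; y=np.cross(zz,x)
    R1=np.column_stack([x,y,zz]); p=C+Rs@[sx,sy,0]; p[2]=z
    sh=R0.T@(p-s['tcp_pos'])/.5; ro=Ro.from_matrix(R0.T@R1).as_rotvec()/np.pi
    print('target',p.round(4),'shift',sh.round(4),'rot',ro.round(4),'mm',np.linalg.norm(sh)*500,'deg',np.linalg.norm(ro)*180)
def st():
    s=env.read_state();p=Rs.T@(s['tcp_pos']-C); R0=Ro.from_euler('xyz',s['eef_rot'],degrees=True).as_matrix()
    print('t',s['clock'],'station xyz mm',(p*1e3).round(2),'F',s['ft_force'].round(2),'M',s['moment'].round(3),'w',s['grip_width'].round(4)); print('tool axes in station:\n',(Rs.T@R0).round(3))
E
python3 - <<'E'
from h import *
st()
for g in(1,-1): go(-.031,YS['d'],.16,10,g)
print('wrong-way check: joints',env.read_state()['joint_pos'].round(1))
E
```

```text
Traceback (most recent call last):
  File "h.py", line 23, in st
    print('t',s['clock'],'station xyz mm',(p*1e3).round(2),'F',s['ft_force'].round(2),'M',s['moment'].round(3),'w',s['grip_width'].round(4)); print('tool axes in station:\n',(Rs.T@R0).round(3))
                                                                                                                   ^^^^^^^^^^^^^^^^^^^^^
AttributeError: 'float' object has no attribute 'round'
```

```bash
sed -i "s/s\['grip_width'\].round(4)/s['grip_width']/" h.py
python3 - <<'E'
from h import *
st()
for g in(1,-1): go(-.031,YS['d'],.16,10,g)
E
```

```text
t 0.15 station xyz mm [-260.55  541.28  230.8 ] F [ 0.25 -0.19 -0.11] M [-0.038 -0.004  0.024] w 0.08532368085806202
tool axes in station:
 [[-0.001 -0.85   0.526]
 [-0.001  0.526  0.85 ]
 [-1.     0.    -0.001]]
target [0.4872 0.1727 0.16  ] shift [ 0.1418 -0.7469 -0.3345] rot [-0.1759 -0.0157 -0.0543] mm 415.2971173028934 deg 33.25233653725262
target [0.4872 0.1727 0.16  ] shift [ 0.1418 -0.7469 -0.3345] rot [ 0.8209 -0.072   0.0209] mm 415.2971173028934 deg 148.3840140856232
```

```bash
python3 -m creep '[{"tx":0.01,"ty":-0.07,"tz":-0.03,"ax":-0.02,"ay":-0.002,"az":-0.006,"hand":1},{"tx":0.025,"ty":-0.14,"tz":-0.06,"ax":-0.04,"ay":-0.004,"az":-0.012,"hand":1},{"tx":0.04,"ty":-0.21,"tz":-0.095,"ax":-0.06,"ay":-0.006,"az":-0.018,"hand":1},{"tx":0.055,"ty":-0.285,"tz":-0.128,"ax":-0.08,"ay":-0.008,"az":-0.024,"hand":1},{"tx":0.07,"ty":-0.36,"tz":-0.16,"ax":-0.1,"ay":-0.01,"az":-0.03,"hand":1},{"tx":0.085,"ty":-0.435,"tz":-0.195,"ax":-0.12,"ay":-0.011,"az":-0.037,"hand":1},{"tx":0.1,"ty":-0.51,"tz":-0.23,"ax":-0.14,"ay":-0.013,"az":-0.043,"hand":1},{"tx":0.11,"ty":-0.585,"tz":-0.262,"ax":-0.16,"ay":-0.015,"az":-0.05,"hand":1},{"tx":0.125,"ty":-0.66,"tz":-0.295,"ax":-0.1759,"ay":-0.0157,"az":-0.0543,"hand":1},{"tx":0.1418,"ty":-0.7469,"tz":-0.3345,"ax":-0.1759,"ay":-0.0157,"az":-0.0543,"hand":1}]' 20
python3 - <<'E'
from h import *
st(); go(-.031,YS['d'],.104)
E
```

```text
clock: 0.98
tcp_pos: [0.4831, 0.1761, 0.1609]
eef_rot: [-90.2, 80.0, 7.5]
ft_force: [0.0, 1.3, 0.7]
grip_width: -0.0001
t 0.9833 station xyz mm [-34.6  206.37 160.89] F [0.  1.3 0.7] M [ 0.043  0.024 -0.022] w -0.00011648881312716991
tool axes in station:
 [[ 0.174 -0.985 -0.003]
 [-0.    -0.003  1.   ]
 [-0.985 -0.174 -0.001]]
target [0.4872 0.1727 0.104 ] shift [ 0.1133  0.0128 -0.0077] rot [ 0.0009 -0.      0.0002] mm 57.1298908105456 deg 0.16800906907283283
```

```bash
python3 -m creep '[{"tx":0.03,"ty":0.0128,"tz":-0.0077,"hand":1},{"tx":0.06,"ty":0.0128,"tz":-0.0077,"hand":1},{"tx":0.08,"ty":0.0128,"tz":-0.0077,"hand":1},{"tx":0.1,"ty":0.0128,"tz":-0.0077,"hand":1},{"tx":0.1133,"ty":0.0128,"tz":-0.0077,"hand":1},{"tx":0.1133,"ty":0.0128,"tz":-0.0077,"hand":1},{"tx":0.1133,"ty":0.0128,"tz":-0.0077,"hand":1},{"tx":0.1133,"ty":0.0128,"tz":-0.0077,"hand":1},{"tx":0.1133,"ty":0.0128,"tz":-0.0077,"hand":1},{"tx":0.1133,"ty":0.0128,"tz":-0.0077,"hand":1}]'
python3 - <<'E'
from h import *
d=snap('side','side1.png');w=snap('wrist','wrist1.png');st(); go(-.031,YS['d'],.095)
c=d['pixels'][90:240,210:410]
cv2.imwrite('pics/side1c.png',cv2.cvtColor(cv2.resize(c,None,fx=4,fy=4,interpolation=cv2.INTER_CUBIC),cv2.COLOR_RGB2BGR))
E
```

```text
t 1.0833 station xyz mm [-32.64 203.49 160.17] F [-0.57 -0.01  0.01] M [-0.006  0.103  0.034] w 0.00032776924822300703
tool axes in station:
 [[ 0.173 -0.985  0.006]
 [-0.002  0.006  1.   ]
 [-0.985 -0.173 -0.001]]
target [0.4872 0.1727 0.095 ] shift [ 0.1289  0.0194 -0.0018] rot [-0.0019 -0.0007 -0.0001] mm 65.19954938878065 deg 0.3665109810786363$[0]: bad value
```

View pics/side1c.png

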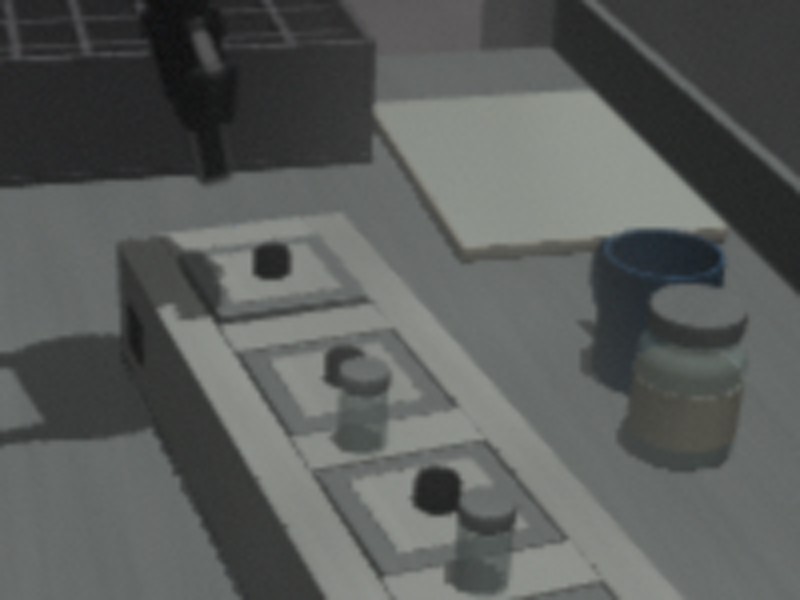

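View pics/wrist1.png

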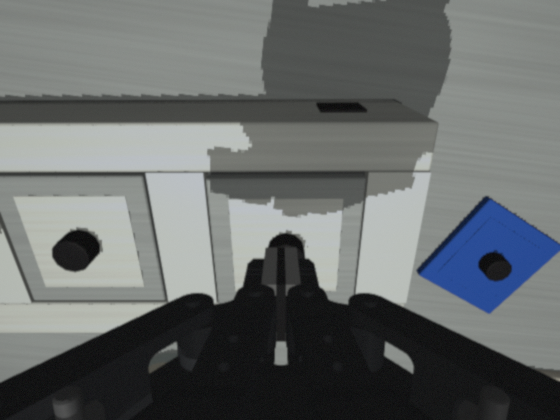

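The wrist view shows the closed fingertips in front of cover d. The side crop shows d's front edge as a thick dark line, so d may be the proud one. The move was refused because keys were left out of the rows, so I'll resend it with every key and let the press decide.

```bash
python3 -m creep '[{"tx":0.03,"ty":0.017,"tz":-0.0018,"ax":0,"ay":0,"az":0,"hand":1},{"tx":0.06,"ty":0.017,"tz":-0.0018,"ax":0,"ay":0,"az":0,"hand":1},{"tx":0.085,"ty":0.017,"tz":-0.0018,"ax":0,"ay":0,"az":0,"hand":1},{"tx":0.1,"ty":0.017,"tz":-0.0018,"ax":0,"ay":0,"az":0,"hand":1},{"tx":0.112,"ty":0.017,"tz":-0.0018,"ax":0,"ay":0,"az":0,"hand":1},{"tx":0.112,"ty":0.017,"tz":-0.0018,"ax":0,"ay":0,"az":0,"hand":1},{"tx":0.112,"ty":0.017,"tz":-0.0018,"ax":0,"ay":0,"az":0,"hand":1},{"tx":0.112,"ty":0.017,"tz":-0.0018,"ax":0,"ay":0,"az":0,"hand":1},{"tx":0.112,"ty":0.017,"tz":-0.0018,"ax":0,"ay":0,"az":0,"hand":1},{"tx":0.112,"ty":0.017,"tz":-0.0018,"ax":0,"ay":0,"az":0,"hand":1}]'
python3 - <<'E'
from h import *
st();go(-.031,YS['d'],.0975); d=snap('side','side2.png');w=snap('wrist','wrist2.png');
c=d['pixels'][90:240,210:410]
cv2.imwrite('pics/side2c.png',cv2.cvtColor(cv2.resize(c,None,fx=4,fy=4,interpolation=cv2.INTER_CUBIC),cv2.COLOR_RGB2BGR))
E
```

```text
clock: 1.92
tcp_pos: [0.4871, 0.1728, 0.1042]
eef_rot: [-90.4, 80.0, 6.8]
ft_force: [-0.4, 0.1, -0.2]
grip_width: -0.0004
t 1.9167 station xyz mm [-31.04 202.64 104.16] F [-0.38  0.1  -0.19] M [0.004 0.122 0.062] w -0.0003686839583949139
tool axes in station:
 [[ 0.174 -0.985  0.006]
 [-0.002  0.006  1.   ]
 [-0.985 -0.174 -0.001]]
target [0.4872 0.1727 0.0975] shift [ 0.0131  0.0022 -0.0003] rot [-0.0019 -0.0007  0.0003] mm 6.661494447972644 deg 0.3584723820909166
```

View pics/side2c.png

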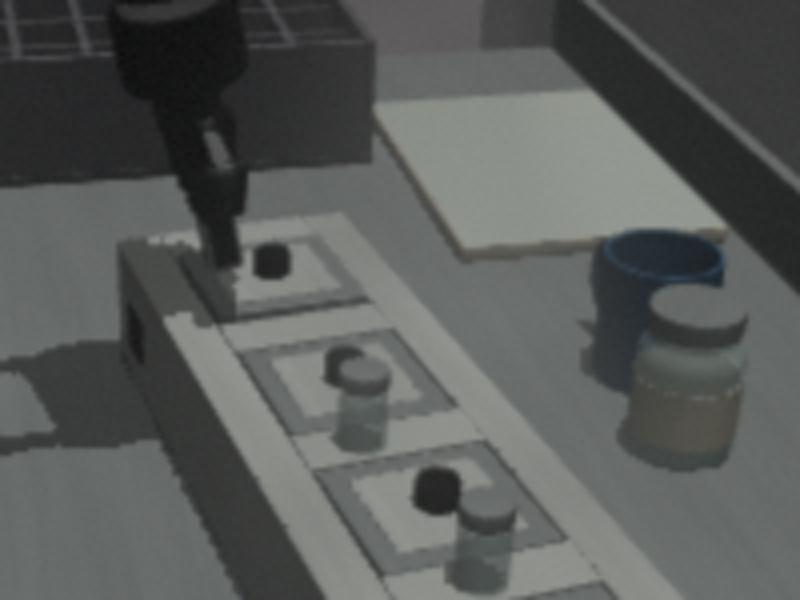

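View pics/wrist2.png

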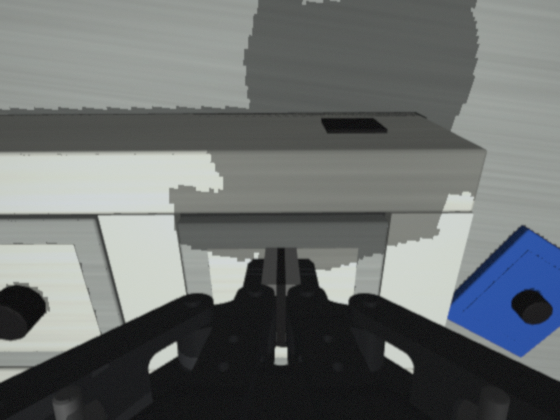

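The tip is above d's near edge, clear of the knob. Next I'll lower it in small steps.

```bash
python3 -m creep '[{"tx":0.005,"ty":0.0009,"tz":0,"ax":0,"ay":0,"az":0,"hand":1},{"tx":0.01,"ty":0.0018,"tz":0,"ax":0,"ay":0,"az":0,"hand":1},{"tx":0.013,"ty":0.0023,"tz":0,"ax":0,"ay":0,"az":0,"hand":1},{"tx":0.014,"ty":0.0025,"tz":0,"ax":0,"ay":0,"az":0,"hand":1},{"tx":0.015,"ty":0.0026,"tz":0,"ax":0,"ay":0,"az":0,"hand":1},{"tx":0.016,"ty":0.0028,"tz":0,"ax":0,"ay":0,"az":0,"hand":1},{"tx":0.016,"ty":0.0028,"tz":0,"ax":0,"ay":0,"az":0,"hand":1},{"tx":0.016,"ty":0.0028,"tz":0,"ax":0,"ay":0,"az":0,"hand":1},{"tx":0.016,"ty":0.0028,"tz":0,"ax":0,"ay":0,"az":0,"hand":1},{"tx":0.016,"ty":0.0028,"tz":0,"ax":0,"ay":0,"az":0,"hand":1}]'
python3 - <<'E'
from h import *
st()
E
```

```text
clock: 2.85
tcp_pos: [0.4871, 0.1727, 0.0959]
eef_rot: [-90.4, 80.0, 6.8]
ft_force: [-0.5, -1.0, 1.0]
grip_width: 0.0
t 2.85 station xyz mm [-31.1  202.55  95.92] F [-0.49 -1.01  1.01] M [-0.018  0.164 -0.002] w 3.9801960251377254e-05
tool axes in station:
 [[ 0.174 -0.985  0.006]
 [-0.002  0.006  1.   ]
 [-0.985 -0.174 -0.001]]
```

```bash
python3 -m creep '[{"tx":0.001,"ty":0.0002,"tz":0,"ax":0,"ay":0,"az":0,"hand":1},{"tx":0.002,"ty":0.0004,"tz":0,"ax":0,"ay":0,"az":0,"hand":1},{"tx":0.003,"ty":0.0005,"tz":0,"ax":0,"ay":0,"az":0,"hand":1},{"tx":0.003,"ty":0.0005,"tz":0,"ax":0,"ay":0,"az":0,"hand":1},{"tx":0.003,"ty":0.0005,"tz":0,"ax":0,"ay":0,"az":0,"hand":1},{"tx":0.003,"ty":0.0005,"tz":0,"ax":0,"ay":0,"az":0,"hand":1},{"tx":0.003,"ty":0.0005,"tz":0,"ax":0,"ay":0,"az":0,"hand":1},{"tx":0.003,"ty":0.0005,"tz":0,"ax":0,"ay":0,"az":0,"hand":1},{"tx":0.003,"ty":0.0005,"tz":0,"ax":0,"ay":0,"az":0,"hand":1},{"tx":0.003,"ty":0.0005,"tz":0,"ax":0,"ay":0,"az":0,"hand":1}]'
python3 - <<'E'
from h import *
st(); w=snap('wrist','wrist3.png');st()
E
```

```text
clock: 3.68
tcp_pos: [0.4871, 0.1727, 0.0944]
eef_rot: [-90.4, 80.0, 6.8]
ft_force: [-0.4, -0.8, 0.9]
grip_width: -0.0001
t 3.6833 station xyz mm [-31.09 202.54  94.39] F [-0.39 -0.78  0.87] M [-0.005  0.197  0.02 ] w -0.00012230469790347427
tool axes in station:
 [[ 0.174 -0.985  0.006]
 [-0.002  0.006  1.   ]
 [-0.985 -0.174 -0.001]]
t 3.7333 station xyz mm [-31.12 202.55  94.39] F [-0.87  0.43  0.87] M [-0.064  0.237 -0.005] w -8.302567069892722e-05
tool axes in station:
 [[ 0.174 -0.985  0.006]
 [-0.002  0.006  1.   ]
 [-0.985 -0.174 -0.001]]
```

View pics/wrist3.png

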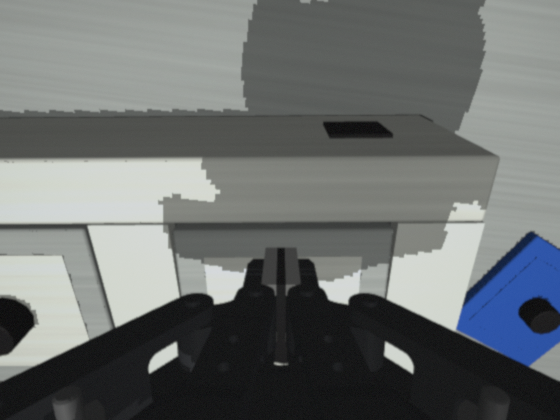

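Fz holds at about 0.9 N while the tip moves down 1.5 mm, so d seems to be giving way. I'll press on carefully until it reaches the ledge.

```bash
python3 -m creep '[{"tx":0.001,"ty":0.0002,"tz":0,"ax":0,"ay":0,"az":0,"hand":1},{"tx":0.002,"ty":0.0004,"tz":0,"ax":0,"ay":0,"az":0,"hand":1},{"tx":0.003,"ty":0.0005,"tz":0,"ax":0,"ay":0,"az":0,"hand":1},{"tx":0.003,"ty":0.0005,"tz":0,"ax":0,"ay":0,"az":0,"hand":1},{"tx":0.003,"ty":0.0005,"tz":0,"ax":0,"ay":0,"az":0,"hand":1},{"tx":0.003,"ty":0.0005,"tz":0,"ax":0,"ay":0,"az":0,"hand":1},{"tx":0.003,"ty":0.0005,"tz":0,"ax":0,"ay":0,"az":0,"hand":1},{"tx":0.003,"ty":0.0005,"tz":0,"ax":0,"ay":0,"az":0,"hand":1},{"tx":0.003,"ty":0.0005,"tz":0,"ax":0,"ay":0,"az":0,"hand":1},{"tx":0.003,"ty":0.0005,"tz":0,"ax":0,"ay":0,"az":0,"hand":1}]'
python3 - <<'E'
from h import *
st(); w=snap('wrist','wrist4.png');d=snap('side','side4.png');st()
c=d['pixels'][90:240,210:410]
cv2.imwrite('pics/side4c.png',cv2.cvtColor(cv2.resize(c,None,fx=4,fy=4,interpolation=cv2.INTER_CUBIC),cv2.COLOR_RGB2BGR))
E
```

```text
clock: 4.57
tcp_pos: [0.4871, 0.1727, 0.0929]
eef_rot: [-90.4, 80.0, 6.8]
ft_force: [-0.3, 1.1, 0.8]
grip_width: 0.0
t 4.5667 station xyz mm [-31.1  202.54  92.88] F [-0.28  1.11  0.83] M [-0.007  0.191  0.029] w 2.9412453658878088e-05
tool axes in station:
 [[ 0.174 -0.985  0.006]
 [-0.002  0.006  1.   ]
 [-0.985 -0.174 -0.001]]
t 4.6667 station xyz mm [-31.13 202.54  92.87] F [-1.49  0.72  1.3 ] M [-0.047  0.202 -0.006] w -2.2965129602474902e-05
tool axes in station:
 [[ 0.174 -0.985  0.006]
 [-0.002  0.006  1.   ]
 [-0.985 -0.174 -0.001]]
```

View pics/side4c.png

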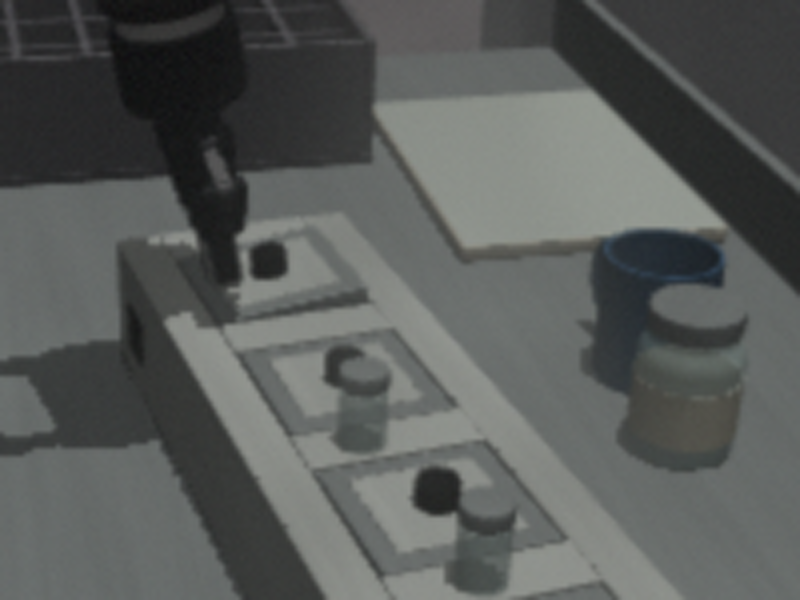

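Cover d is tipping: the far edge is raised at (340,240) to (365,290), and the knob has shifted towards the robot. I'll go 1 mm further to the ledge and hold there.

```bash
python3 -m creep '[{"tx":0.001,"ty":0.0002,"tz":0,"ax":0,"ay":0,"az":0,"hand":1},{"tx":0.002,"ty":0.0003,"tz":0,"ax":0,"ay":0,"az":0,"hand":1},{"tx":0.002,"ty":0.0003,"tz":0,"ax":0,"ay":0,"az":0,"hand":1},{"tx":0.002,"ty":0.0003,"tz":0,"ax":0,"ay":0,"az":0,"hand":1},{"tx":0.002,"ty":0.0003,"tz":0,"ax":0,"ay":0,"az":0,"hand":1},{"tx":0.002,"ty":0.0003,"tz":0,"ax":0,"ay":0,"az":0,"hand":1},{"tx":0.002,"ty":0.0003,"tz":0,"ax":0,"ay":0,"az":0,"hand":1},{"tx":0.002,"ty":0.0003,"tz":0,"ax":0,"ay":0,"az":0,"hand":1},{"tx":0.002,"ty":0.0003,"tz":0,"ax":0,"ay":0,"az":0,"hand":1},{"tx":0.002,"ty":0.0003,"tz":0,"ax":0,"ay":0,"az":0,"hand":1}]'
python3 - <<'E'
from h import *
st()
E
```

```text
clock: 5.5
tcp_pos: [0.4871, 0.1728, 0.0924]
eef_rot: [-90.4, 79.9, 6.8]
ft_force: [-2.5, -0.9, 7.1]
grip_width: -0.0001
t 5.5 station xyz mm [-31.02 202.56  92.4 ] F [-2.51 -0.89  7.12] M [-0.173  0.518 -0.001] w -0.00010323218901401477
tool axes in station:
 [[ 0.175 -0.985  0.006]
 [-0.002  0.006  1.   ]
 [-0.985 -0.175 -0.001]]
```

It is on the ledge: the force rose to 7 N. I'll ease off slightly, hold, then let it rock back gently.

```bash
python3 -m creep '[{"tx":-0.0004,"ty":-0.0001,"tz":0,"ax":0,"ay":0,"az":0,"hand":1},{"tx":-0.0004,"ty":-0.0001,"tz":0,"ax":0,"ay":0,"az":0,"hand":1},{"tx":-0.0004,"ty":-0.0001,"tz":0,"ax":0,"ay":0,"az":0,"hand":1},{"tx":-0.0004,"ty":-0.0001,"tz":0,"ax":0,"ay":0,"az":0,"hand":1},{"tx":-0.0004,"ty":-0.0001,"tz":0,"ax":0,"ay":0,"az":0,"hand":1},{"tx":-0.0004,"ty":-0.0001,"tz":0,"ax":0,"ay":0,"az":0,"hand":1},{"tx":-0.0004,"ty":-0.0001,"tz":0,"ax":0,"ay":0,"az":0,"hand":1},{"tx":-0.0004,"ty":-0.0001,"tz":0,"ax":0,"ay":0,"az":0,"hand":1},{"tx":-0.0004,"ty":-0.0001,"tz":0,"ax":0,"ay":0,"az":0,"hand":1},{"tx":-0.0004,"ty":-0.0001,"tz":0,"ax":0,"ay":0,"az":0,"hand":1}]'
python3 -m creep '[{"tx":-0.003,"ty":-0.0005,"tz":0,"ax":0,"ay":0,"az":0,"hand":1},{"tx":-0.006,"ty":-0.001,"tz":0,"ax":0,"ay":0,"az":0,"hand":1},{"tx":-0.009,"ty":-0.0016,"tz":0,"ax":0,"ay":0,"az":0,"hand":1},{"tx":-0.012,"ty":-0.002,"tz":0,"ax":0,"ay":0,"az":0,"hand":1},{"tx":-0.02,"ty":-0.0035,"tz":0,"ax":0,"ay":0,"az":0,"hand":1},{"tx":-0.04,"ty":-0.007,"tz":0,"ax":0,"ay":0,"az":0,"hand":1},{"tx":-0.06,"ty":-0.0105,"tz":0,"ax":0,"ay":0,"az":0,"hand":1},{"tx":-0.08,"ty":-0.014,"tz":0,"ax":0,"ay":0,"az":0,"hand":1},{"tx":-0.09,"ty":-0.016,"tz":0,"ax":0,"ay":0,"az":0,"hand":1},{"tx":-0.09,"ty":-0.016,"tz":0,"ax":0,"ay":0,"az":0,"hand":1}]'
python3 - <<'E'
from h import *
d=snap('side','side5.png');st();go(0,YS['d'],.125,0)
c=d['pixels'][90:240,210:410]
cv2.imwrite('pics/side5c.png',cv2.cvtColor(cv2.resize(c,None,fx=4,fy=4,interpolation=cv2.INTER_CUBIC),cv2.COLOR_RGB2BGR))
E
```

```text
clock: 6.33
tcp_pos: [0.4872, 0.1728, 0.0926]
eef_rot: [-90.4, 79.9, 6.8]
ft_force: [-1.1, 0.5, 1.7]
grip_width: 0.0
clock: 7.17
tcp_pos: [0.4879, 0.173, 0.1396]
eef_rot: [-90.3, 79.8, 6.9]
ft_force: [-0.1, 0.2, -0.4]
grip_width: 0.0002
t 7.2167 station xyz mm [-30.7  202.64 138.78] F [-0.06 -0.89  0.2 ] M [-0.055  0.116 -0.018] w 0.00023512341948473108
tool axes in station:
 [[ 0.176 -0.984  0.006]
 [-0.002  0.006  1.   ]
 [-0.984 -0.176 -0.001]]
target [0.5179 0.1768 0.125 ] shift [ 0.0379 -0.0556  0.0001] rot [-0.0019 -0.0005  0.0563] mm 33.647200052477395 deg 10.140526466888513
```

View pics/side5c.png

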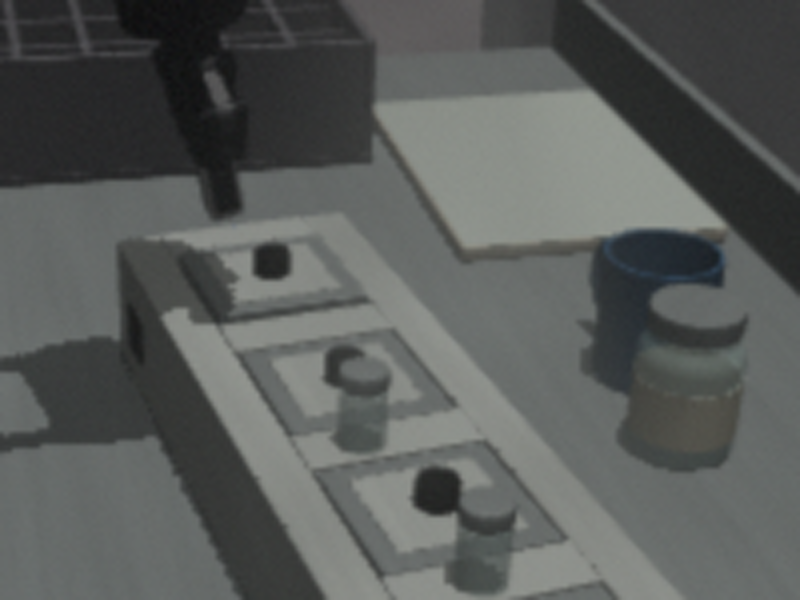

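d has rocked back level, so it is the unseated cover. Now I'll move upright over its knob.

```bash
python3 -m creep '[{"tx":0,"ty":-0.02,"tz":0,"ax":-0.001,"ay":0,"az":0.02,"hand":1},{"tx":0.01,"ty":-0.04,"tz":0,"ax":-0.0019,"ay":-0.0005,"az":0.04,"hand":1},{"tx":0.02,"ty":-0.0556,"tz":0,"ax":-0.0019,"ay":-0.0005,"az":0.0563,"hand":1},{"tx":0.0379,"ty":-0.0556,"tz":0,"ax":-0.0019,"ay":-0.0005,"az":0.0563,"hand":1},{"tx":0.0379,"ty":-0.0556,"tz":0,"ax":-0.0019,"ay":-0.0005,"az":0.0563,"hand":1},{"tx":0.0379,"ty":-0.0556,"tz":0,"ax":-0.0019,"ay":-0.0005,"az":0.0563,"hand":1},{"tx":0.0379,"ty":-0.0556,"tz":0,"ax":-0.0019,"ay":-0.0005,"az":0.0563,"hand":1},{"tx":0.0379,"ty":-0.0556,"tz":0,"ax":-0.0019,"ay":-0.0005,"az":0.0563,"hand":1},{"tx":0.0379,"ty":-0.0556,"tz":0,"ax":-0.0019,"ay":-0.0005,"az":0.0563,"hand":1},{"tx":0.0379,"ty":-0.0556,"tz":0,"ax":-0.0019,"ay":-0.0005,"az":0.0563,"hand":1}]'
python3 - <<'E'
from h import *
d=snap('side','side6.png');st();go(0,YS['d'],.112,0)
c=d['pixels'][90:240,210:410]
cv2.imwrite('pics/side6c.png',cv2.cvtColor(cv2.resize(c,None,fx=4,fy=4,interpolation=cv2.INTER_CUBIC),cv2.COLOR_RGB2BGR))
E
```

```text
clock: 8.05
tcp_pos: [0.5177, 0.1767, 0.1255]
eef_rot: [-87.4, 89.9, 10.1]
ft_force: [0.9, 0.3, 0.2]
grip_width: -0.0002
t 8.1 station xyz mm [-1.0000e-01  2.0250e+02  1.2548e+02] F [-0.51  0.33 -0.35] M [ 0.021  0.026 -0.069] w 0.00044485820643671263
tool axes in station:
 [[ 0.001 -1.    -0.   ]
 [ 0.    -0.     1.   ]
 [-1.    -0.001  0.   ]]
target [0.5179 0.1768 0.112 ] shift [ 0.027  -0.0002 -0.    ] rot [0.     0.     0.0003] mm 13.482617224605557 deg 0.050985169152616576
```

View pics/side6c.png

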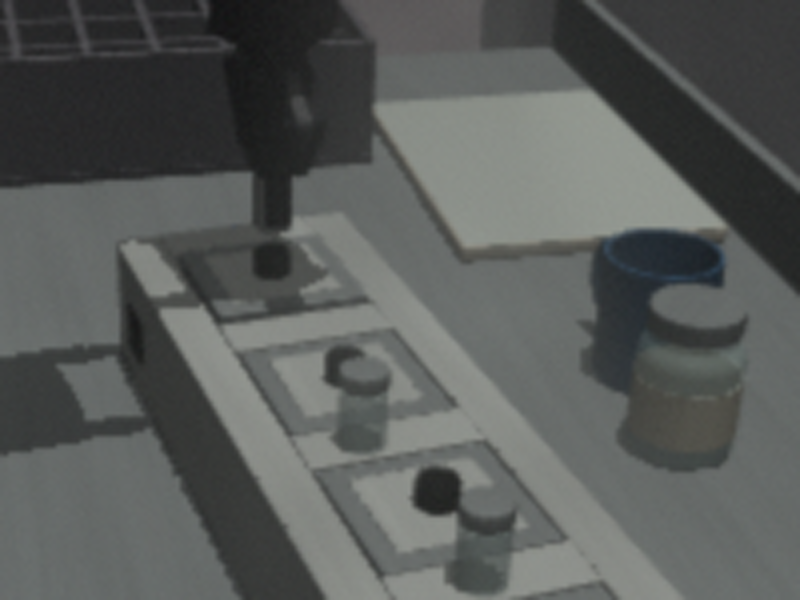

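The tip is centred over the knob. I'll descend to 110.5 mm, just into contact, then continue down.

```bash
python3 -m creep '[{"tx":0.01,"ty":0,"tz":0,"ax":0,"ay":0,"az":0,"hand":1},{"tx":0.02,"ty":0,"tz":0,"ax":0,"ay":0,"az":0,"hand":1},{"tx":0.025,"ty":0,"tz":0,"ax":0,"ay":0,"az":0,"hand":1},{"tx":0.027,"ty":0,"tz":0,"ax":0,"ay":0,"az":0,"hand":1},{"tx":0.028,"ty":0,"tz":0,"ax":0,"ay":0,"az":0,"hand":1},{"tx":0.029,"ty":0,"tz":0,"ax":0,"ay":0,"az":0,"hand":1},{"tx":0.03,"ty":0,"tz":0,"ax":0,"ay":0,"az":0,"hand":1},{"tx":0.03,"ty":0,"tz":0,"ax":0,"ay":0,"az":0,"hand":1},{"tx":0.03,"ty":0,"tz":0,"ax":0,"ay":0,"az":0,"hand":1},{"tx":0.03,"ty":0,"tz":0,"ax":0,"ay":0,"az":0,"hand":1}]'
python3 - <<'E'
from h import *
st()
E
```

```text
clock: 8.93
tcp_pos: [0.5178, 0.1768, 0.111]
eef_rot: [-89.5, 89.9, 8.1]
ft_force: [-1.9, -1.4, 5.3]
grip_width: -0.0
t 8.9333 station xyz mm [-9.0000e-02  2.0251e+02  1.1097e+02] F [-1.93 -1.42  5.35] M [-0.124  0.417  0.055] w -2.792904892883904e-05
tool axes in station:
 [[ 0.001 -1.    -0.   ]
 [ 0.    -0.     1.   ]
 [-1.    -0.001  0.   ]]
```

Contact is at 111.0 mm, exactly the knob height for a cover 5 mm proud. I'll push 3 mm gradually.

```bash
python3 -m creep '[{"tx":0.001,"ty":0,"tz":0,"ax":0,"ay":0,"az":0,"hand":1},{"tx":0.002,"ty":0,"tz":0,"ax":0,"ay":0,"az":0,"hand":1},{"tx":0.003,"ty":0,"tz":0,"ax":0,"ay":0,"az":0,"hand":1},{"tx":0.004,"ty":0,"tz":0,"ax":0,"ay":0,"az":0,"hand":1},{"tx":0.005,"ty":0,"tz":0,"ax":0,"ay":0,"az":0,"hand":1},{"tx":0.006,"ty":0,"tz":0,"ax":0,"ay":0,"az":0,"hand":1},{"tx":0.006,"ty":0,"tz":0,"ax":0,"ay":0,"az":0,"hand":1},{"tx":0.006,"ty":0,"tz":0,"ax":0,"ay":0,"az":0,"hand":1},{"tx":0.006,"ty":0,"tz":0,"ax":0,"ay":0,"az":0,"hand":1},{"tx":0.006,"ty":0,"tz":0,"ax":0,"ay":0,"az":0,"hand":1}]'
python3 - <<'E'
from h import *
st()
E
```

```text
clock: 9.77
tcp_pos: [0.5178, 0.1768, 0.1085]
eef_rot: [-89.7, 89.9, 7.8]
ft_force: [-2.4, -0.7, 5.8]
grip_width: 0.0
t 9.7667 station xyz mm [-8.0000e-02  2.0250e+02  1.0854e+02] F [-2.43 -0.72  5.83] M [-0.106  0.483 -0.009] w 3.230752576829105e-05
tool axes in station:
 [[ 0.002 -1.    -0.   ]
 [ 0.    -0.     1.   ]
 [-1.    -0.002  0.   ]]
```

The post gives way at about 6 N, with the tip at 108.5 mm. Home is at 106.0, so I'll go another 3 mm.

```bash
python3 -m creep '[{"tx":0.001,"ty":0,"tz":0,"ax":0,"ay":0,"az":0,"hand":1},{"tx":0.002,"ty":0,"tz":0,"ax":0,"ay":0,"az":0,"hand":1},{"tx":0.003,"ty":0,"tz":0,"ax":0,"ay":0,"az":0,"hand":1},{"tx":0.004,"ty":0,"tz":0,"ax":0,"ay":0,"az":0,"hand":1},{"tx":0.005,"ty":0,"tz":0,"ax":0,"ay":0,"az":0,"hand":1},{"tx":0.006,"ty":0,"tz":0,"ax":0,"ay":0,"az":0,"hand":1},{"tx":0.006,"ty":0,"tz":0,"ax":0,"ay":0,"az":0,"hand":1},{"tx":0.006,"ty":0,"tz":0,"ax":0,"ay":0,"az":0,"hand":1},{"tx":0.006,"ty":0,"tz":0,"ax":0,"ay":0,"az":0,"hand":1},{"tx":0.006,"ty":0,"tz":0,"ax":0,"ay":0,"az":0,"hand":1}]'
python3 - <<'E'
from h import *
st()
E
```

```text
clock: 10.6
tcp_pos: [0.5177, 0.1767, 0.1061]
eef_rot: [-91.2, 89.9, 6.4]
ft_force: [-3.4, -0.3, 7.0]
grip_width: 0.0003
t 10.6 station xyz mm [-1.7000e-01  2.0251e+02  1.0614e+02] F [-3.42 -0.27  6.97] M [-0.092  0.475  0.006] w 0.00029888511375162073
tool axes in station:
 [[ 0.002 -1.    -0.   ]
 [-0.    -0.     1.   ]
 [-1.    -0.002 -0.   ]]
```

```bash
python3 -m creep '[{"tx":0.001,"ty":0,"tz":0,"ax":0,"ay":0,"az":0,"hand":1},{"tx":0.0015,"ty":0,"tz":0,"ax":0,"ay":0,"az":0,"hand":1},{"tx":0.002,"ty":0,"tz":0,"ax":0,"ay":0,"az":0,"hand":1},{"tx":0.0025,"ty":0,"tz":0,"ax":0,"ay":0,"az":0,"hand":1},{"tx":0.0025,"ty":0,"tz":0,"ax":0,"ay":0,"az":0,"hand":1},{"tx":0.0025,"ty":0,"tz":0,"ax":0,"ay":0,"az":0,"hand":1},{"tx":0.0025,"ty":0,"tz":0,"ax":0,"ay":0,"az":0,"hand":1},{"tx":0.0025,"ty":0,"tz":0,"ax":0,"ay":0,"az":0,"hand":1},{"tx":0.0025,"ty":0,"tz":0,"ax":0,"ay":0,"az":0,"hand":1},{"tx":0.0025,"ty":0,"tz":0,"ax":0,"ay":0,"az":0,"hand":1}]'
python3 - <<'E'
from h import *
st()
E
```

```text
clock: 11.43
tcp_pos: [0.5177, 0.1768, 0.106]
eef_rot: [-92.7, 89.9, 4.8]
ft_force: [-4.0, -0.5, 11.2]
grip_width: 0.0005
t 11.4333 station xyz mm [ -0.24 202.52 106.  ] F [-4.02 -0.51 11.19] M [-0.199  0.764 -0.004] w 0.00045703761291986003
tool axes in station:
 [[ 0.002 -1.    -0.   ]
 [-0.    -0.     1.   ]
 [-1.    -0.002 -0.   ]]
```

It stopped firm at 106.0 mm as the force rose to 11 N, which is the home height. Now I'll lift off and look.

```bash
python3 -m creep '[{"tx":-0.005,"ty":0,"tz":0,"ax":0,"ay":0,"az":0,"hand":1},{"tx":-0.015,"ty":0,"tz":0,"ax":0,"ay":0,"az":0,"hand":1},{"tx":-0.04,"ty":0,"tz":0,"ax":0,"ay":0,"az":0,"hand":1},{"tx":-0.08,"ty":0,"tz":0,"ax":0,"ay":0,"az":0,"hand":1},{"tx":-0.12,"ty":0,"tz":0,"ax":0,"ay":0,"az":0,"hand":1},{"tx":-0.16,"ty":0.03,"tz":0,"ax":0,"ay":0,"az":0,"hand":1},{"tx":-0.2,"ty":0.08,"tz":0.04,"ax":0,"ay":0,"az":0,"hand":1},{"tx":-0.2,"ty":0.14,"tz":0.09,"ax":0,"ay":0,"az":0,"hand":1},{"tx":-0.2,"ty":0.2,"tz":0.13,"ax":0,"ay":0,"az":0,"hand":1},{"tx":-0.2,"ty":0.2,"tz":0.13,"ax":0,"ay":0,"az":0,"hand":1}]'
python3 - <<'E'
from h import *
d=snap('side','side7.png');t=snap('top','top7.png');st()
a=np.load('pics/side0.npz')['pixels']
f=lambda i:cv2.cvtColor(cv2.resize(i[130:230,220:380],None,fx=4,fy=3,interpolation=cv2.INTER_CUBIC)[:, :],cv2.COLOR_RGB2BGR)
cv2.imwrite('pics/cmp7.png',np.vstack([f(a),f(d['pixels'])]))
a=np.load('pics/top0.npz')['pixels']
f=lambda i:cv2.cvtColor(cv2.resize(i[60:330,130:430],None,fx=1.3,fy=2,interpolation=cv2.INTER_CUBIC),cv2.COLOR_RGB2BGR)
cv2.imwrite('pics/cmpt7.png',np.hstack([f(a),f(t['pixels'])]))
for im,nm in((np.load('pics/side0.npz')['pixels'],'before'),(d['pixels'],'after')):
    m=((im.max(2)<50)*255).astype(np.uint8); m[:145]=0; m[270:]=0; m[:,:255]=0; m[:,370:]=0
    n,l,s,c=cv2.connectedComponentsWithStats(m)
    print(nm,[(c[i].round(1).tolist(),int(s[i,4])) for i in range(1,n) if s[i,4]>25])
E
```

```text
clock: 12.27
tcp_pos: [0.4048, 0.2299, 0.2062]
eef_rot: [1.6, 89.9, 99.3]
ft_force: [-0.3, 0.5, 0.1]
grip_width: 0.0002
t 12.3667 station xyz mm [-100.91  268.19  206.43] F [-0.12 -0.97  0.47] M [ 0.027 -0.008  0.021] w 0.00033065722187352936
tool axes in station:
 [[ 0.004 -1.    -0.003]
 [ 0.    -0.003  1.   ]
 [-1.    -0.004  0.   ]]
before [([277.5, 155.0], 52), ([365.7, 160.9], 39), ([319.1, 212.5], 94), ([348.6, 252.3], 133)]
after [([277.3, 156.8], 52), ([319.0, 212.5], 93), ([348.6, 252.3], 133)]
```

View pics/cmp7.png

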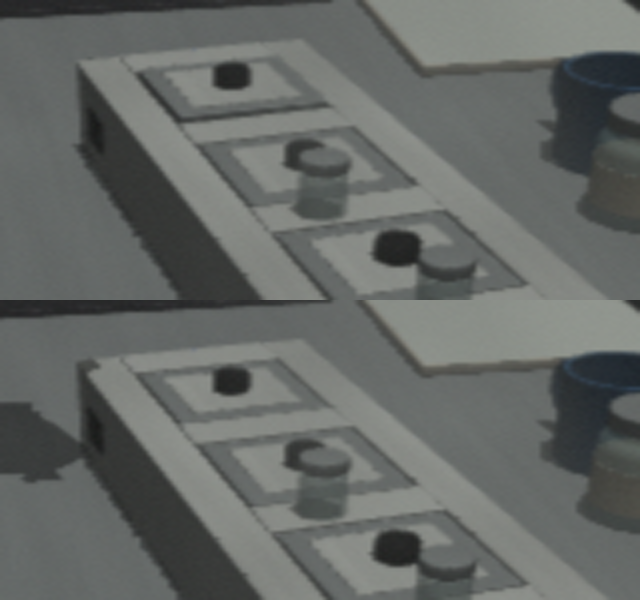

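View pics/cmpt7.png

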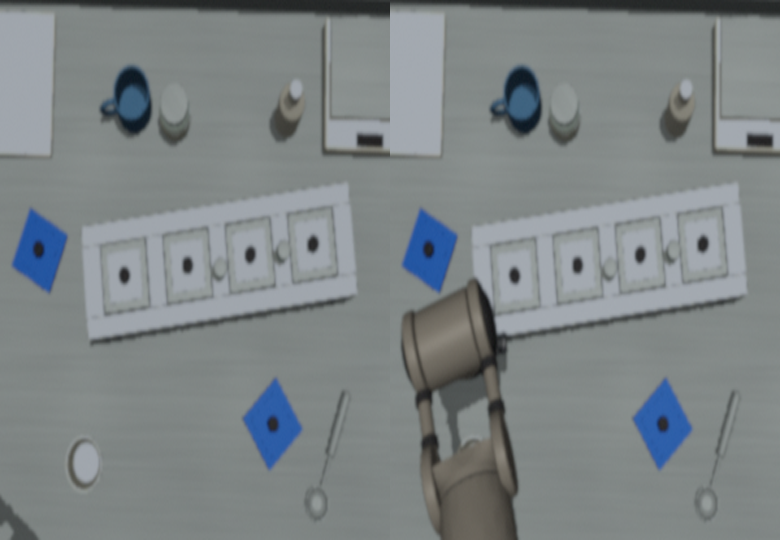

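The dark proud edge of d is gone, so the plate now looks flush like the others. Its knob dropped 1.8 px, the other knobs didn't move, and the gripper is clear. I'll check the drop against the calibration before handing in.

Run:
```python
from h import *
d=dict(np.load('pics/side7.npz')); p=C+Rs@[0,.2025,0]
print([proj(d,[p[0],p[1],z]).round(1) for z in(.103,.098)])
print(env.job_done())
```

```text
[array([277.6, 155.1]), array([277.6, 156.9])]
the job is handed in; nothing more can be done
None
```

The unseated cover was `cover_d`. It is now pressed home and flush, and I handed the job in at about 12.4 s of the 64 s allowed.

- **Finding it:** I pressed the near edge of `cover_d` first, with closed fingertips. It tipped under about 1 N down to the ledge. I held it tipped for over 1.5 s, then let it rock back level. Since it was the first one tried, I did not press the other three covers.
- **Seating it:** I pressed straight down on its knob. Contact came at 111.0 mm, which is 5 mm proud. The post gave way at about 6–7 N, and the tip stopped firm at 106.0 mm with 11 N on it.
- **Last checks:** The knob of `cover_d` dropped from row 155.0 to 156.8 in the side view; the calibration predicts 155.1 to 156.9 for a 5 mm drop. The dark edge that showed it was proud is gone. The knobs of `cover_a` and `cover_b` did not move, and I saw no change in `cover_c` or the shakers, jar, bottle, mug, spoon and blue look-alikes.
- **Exceptions:** One move was refused because I left out some row values, and nothing moved. The force briefly reached 7 N when the tipped edge met the ledge, above the 1–3 N needed to tip it. In the last top view the arm hid part of the ramekin, but the arm stayed well above it.

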